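# Hold a sample tube tilted beside the reference bottle

## Task

Set the reference bottle upright and centred on top of the narrow raised viewing post and let go of it. Then draw the sample tube that stands alone at one end of the rack (the other two stand side by side at the other end) up out of its hole, tilt it to about 45 degrees with its cap end up, and finish while still holding it like that in the air within about 10 cm (sideways) of the bottle, no lower than the bottle and touching nothing but the gripper, so that the two can be compared. Leave the round case where it is and do not knock the other tubes.

Things in the scene. Friction and masses are not known exactly. Their poses are not given: they have to be found in the camera images.
- bottle_mid (a point): Centre of the reference bottle, the only round white screw-cap bottle on the cart: 48 mm diameter, 101 mm high, loose, about 0.13 kg. Point on its axis, half-way up (50.5 mm above its underside); z axis up along the bottle. Its screw cap is 31 mm in diameter and takes up the top 18 mm (from 33 mm to 50 mm above this point); below it the shoulder widens to the 48 mm body.
- post_top (a point): Centre of the flat top of the viewing post, a fixed pedestal 65 mm high: round top disc 44 mm in diameter and 7 mm thick, on a slim stem, on a round foot 72 mm in diameter. z up.
- sample_tube_mid (a point): Centre of the sample tube, the one that stands alone at one end of the rack, in the middle row: screw-cap tube 111 mm high, body 29 mm in diameter with a conical foot, cap 34 mm in diameter taking up the top 15 mm (from 40.5 mm to 55.5 mm above this point). Loose, about 45 g. Point on its axis, half-way up (55.5 mm above its lowest point); z axis along the tube to the cap. It stands upright and hangs loosely in its hole; there are no other tubes in the holes next to it.
- rack: Tube rack, open lattice 245 mm (its x) by 136 mm (its y) by 61 mm high, fixed to the cart; origin at the centre of its underside, z up. Its 6 by 3 holes are 38 mm apart; tubes stand on its 6 mm floor and their caps are above it. The sample tube stands in the middle row 94 mm to +x of the origin (end column), the other two side by side in the column at the -x end.
- cone_case: Low round case with a lid, 61 mm in diameter, 24 mm high, loose; origin at the centre of its underside. To be left alone.
- tube_a: Another tube of the same size, standing in the rack at the other end; origin at its lowest point, on the axis. To be left alone.
- tube_b: Another tube of the same size, standing in the rack at the other end; origin at its lowest point, on the axis. To be left alone.
- ref_bottle: The reference bottle itself; origin at the centre of its underside.
- sample_tube: The sample tube itself; origin at its lowest point, on the axis.
- viewing_post: The viewing post itself; origin at the centre of the underside of its foot.
Mind the look-alikes: they are no part of the job. What is shaped like the ref_bottle but brown or orange is not meant.

How it is judged:
On the way, in this order (a step that is already met when the one before it is completed fails the run):
1. the bottle stands upright and centred on the post, let go, while the sample tube is still in the rack (horizontal distance between bottle_mid and post_top below 0.015 m and z of ref_bottle in the frame of post_top between -0.006 and 0.006 m and angle between bottle_mid's own z axis and vertical below 0.08 rad and contact force between the fingers and ref_bottle below 0.05 N and distance of sample_tube_mid from where it was at the start of the episode below 0.03 m), for 0.2 s.
2. the sample tube is drawn up clear of the rack (z of sample_tube in the frame of rack above 0.065 m and contact force between the fingers and sample_tube above 0.5 N), for 0.1 s.
At the end, for the whole second after the job is handed in: Bottle untouched on the post: tilt under 0.08 rad, axis within 15 mm. Fingers hold the tube still, cap end up, 33 to 57 degrees from vertical, its centre within 140 mm horizontally of the bottle's and at least 105 mm above the cart top (bottle's: 115 mm), off bottle, post and rack (horizontal distance between bottle_mid and post_top below 0.015 m and z of ref_bottle in the frame of post_top between -0.006 and 0.006 m and angle between bottle_mid's own z axis and vertical below 0.08 rad and contact force between each of the arm, the fingers, sample_tube and ref_bottle below 0.05 N and angle between sample_tube_mid's own z axis and vertical between 0.58 and 0.99 rad and height (world z) of sample_tube_mid above 0.105 m and horizontal distance between sample_tube_mid and bottle_mid below 0.14 m and contact force between the fingers and sample_tube above 0.5 N and contact force between sample_tube and rack below 0.05 N and contact force between sample_tube and viewing_post below 0.05 N and contact force between sample_tube and tube_a below 0.05 N and contact force between sample_tube and tube_b below 0.05 N and linear speed of sample_tube below 0.03 m/s); the arm keeps its last pose, push and grip.
It fails at once if the round case is moved more than 30 mm (distance of cone_case from where it was at the start of the episode above 0.03 m).
It fails at once if another tube is knocked or squeezed (over 5 N) (contact force between any of the fingers, the arm, sample_tube, ref_bottle and tube_a above 5 N or contact force between any of the fingers, the arm, sample_tube, ref_bottle and tube_b above 5 N).
It also fails if it takes over 51 s, if anything falls off the work surface, if the arm or the gripper's body presses on something with over 40 N, if the wrist force passes 120 N, or if a joint passes its speed limit or range.

## Robot

A 7-joint arm with a two-finger parallel gripper is mounted at the origin on a cart in front of the work surface, level with it; the furniture and walls round the work are solid. World frame = base frame: x ahead of the robot, y to its left, z up, the work surface at z = 0. Lengths are in m, angles in rad, forces in N, time in s.
With the tool pointing down it reaches from about 0.4 to 0.85 m from the base axis. Payload 10.4 kg.
Tool frame: the origin (TCP) lies at the very end of the fingers, on their centre line; the grasp point (between the pads) lies r.pinch_z behind it (r.pinch_z is the distance from the TCP to the grasp point, in m); z points along the fingers, x is the direction in which the jaws open and shut, and the axes are right-handed (so a half turn about z gives the same grasp; the last joint's range is limited). The gripper opens to 87 mm and grips with 3 to 60 N. Pads are 19 mm wide; open, the fingers measure 117 mm over their backs; the gripper's body (75 mm by 190 mm) begins 51 mm behind the grasp point.
Start: joints at [-1.172, 0.332, -0.065, 1.46, 0.022, 1.35, -0.088], TCP at [0.256, 0.57, 0.223] pointing down, gripper open.
Joint ranges: [-2.6, 2.6], [-0.5, 2.12], [-1.47, 1.34], [0.16, 2.42], [-1.27, 4.41], [0.06, 2.06], [-2.6, 2.6]. Speed limits (rad/s): [2.22, 2.22, 2.79, 2.79, 3.14, 3.14, 3.14].

## Interface

Orientations are given as a unit quaternion [x, y, z, w].
In Python, from bench import r gives the robot as it stands.
- The arm moves only by the tool carry_out, never from a script. Its argument "increments" is text: rows parted by semicolons, each of 7 numbers parted by spaces: the turn, a rotation vector about the tool's x, y, z in degrees, then the shift along the tool's x, y, z in m, then the finger opening in m, from 0 to 0.087. A call has exactly 5 rows; each row is the pose to reach, as a shift and turn from the pose measured when the call began, along the tool's axes at that moment; what a row does not reach only later rows make up. A row lasts 1/8 s, in which the tool goes at most 62.5 mm and 10.7 degrees, less where a joint would pass 70% of its speed; a pose out of reach is approached as far as the arm can. A call with a gripper value outside its range is refused whole. The fingers move at their own pace and stop on an object; "squeeze" is the grip in N (left out, the last holds). Time passes only in rows, so rows that repeat a pose let the fingers close, or fill a call up. It gives the time, the measured TCP pose, the force and the opening at its end, in the units of the state.
- r.read_state(): the state, without advancing time (a new reading comes with each control period).
- r.camera(name): name is "scene" or "top" or "wrist"; returns (picture, depth): 400x640x3 uint8, blue, green, red; 400x640 float32, m along the optical axis (not along the pixel's ray), 0 where there is no reading.
- r.camera_model(name): a dict with "K" (3x3 intrinsics, pixels), "extrinsics" (4x4, takes a point from camera to world coordinates). Camera axes: x right, y down, z forward; pixel columns grow to the right and rows downward; lengths in m; the calibration is good to about 2 mm. A picture is of the moment at which its call begins: read the wrist's pose just before it. camera_model takes no time and is no camera call; for the wrist camera it gives the pose at the moment of the call.
- r.close_job(): hands the job in, once; it reports no verdict.
The state is a dict: "time": time; "joint_positions": joint angles; "joint_vel": joint speeds; "joint_torque": joint torques, N m; "ee_pos": TCP position; "eef_rot": TCP orientation; "ft_force": force on the tool from outside, world axes, zero at the start; "torque": the same for the moment, N m; "width": finger opening in m.
Only numpy, scipy, OpenCV 4.12 (cv2) and the standard library are available. Lean on these libraries where they do the work, as an engineer would, in place of code of your own. Each camera call takes 0.05 s, during which the arm holds its last target.

## Working session

There is one attempt and no reset: what is moved stays moved. The work goes in short steps, Python scripts to look and compute and a tool call to move; the robot and the scene stay as the last step left them, time stands still between calls to the robot, and variables do not carry over. Pictures are saved under pics/ and viewed, and the job is handed in when it is done.

Besides the shell and the picture viewer there is one more tool, called in YAML: its name, and indented under it one key for each argument. carry_out: Moves the arm, as the interface text tells. Its arguments: {"type":"object","properties":{"increments":{"type":"string"},"squeeze":{"type":"number"}},"required":["increments"]}

```bash
ls; mkdir -p pics
python3 - <<'E'
from bench import r
import cv2,numpy as np
print(r.read_state(), r.pinch_z)
for n in ["scene","top","wrist"]:
    m=r.camera_model(n); p,d=r.camera(n)
    cv2.imwrite(f"pics/{n}0.png",p); np.savez(f"pics/{n}0.npz",p=p,d=d,K=m["K"],E=m["extrinsics"])
    print(n,np.round(m["K"],1).tolist(),np.round(m["extrinsics"],3).tolist())
E
```

```text
pics
{'time': 0.0, 'joint_positions': array([-1.17159266,  0.33288016, -0.06468982,  1.46096597,  0.02160112,
        1.34987369, -0.08851757]), 'joint_vel': array([-0.00127496,  0.00122367,  0.00059707,  0.00088647,  0.00173636,
        0.00200889,  0.00184488]), 'joint_torque': array([ 5.81832810e-04, -6.23266554e+01,  2.49260617e-02, -3.89890552e+01,
       -6.13062666e-02,  4.00004780e-02,  1.39348431e-04]), 'ee_pos': array([0.25573065, 0.56985851, 0.22173696]), 'eef_rot': array([ 8.39467374e-01,  5.43409621e-01, -5.81002834e-04,  4.18176130e-04]), 'ft_force': array([ 0.49418519,  0.06496238, -0.24949759]), 'torque': array([ 0.01724028, -0.014696  ,  0.00791627]), 'width': 0.08766570314714738} 0.0187
scene [[398.1, 0.0, 320.2], [0.0, 398.1, 194.6], [0.0, 0.0, 1.0]] [[0.816, -0.252, 0.519, 0.104], [-0.577, -0.361, 0.732, -0.554], [0.003, -0.898, -0.44, 0.449], [0.0, 0.0, 0.0, 1.0]]
top [[430.9, 0.0, 319.3], [0.0, 430.9, 201.2], [0.0, 0.0, 1.0]] [[0.017, -0.998, 0.068, 0.491], [-1.0, -0.016, 0.016, 0.069], [-0.015, -0.068, -0.998, 0.935], [0.0, 0.0, 0.0, 1.0]]
wrist [[286.0, 0.0, 319.3], [0.0, 286.0, 200.3], [0.0, 0.0, 1.0]] [[0.41, 0.884, 0.226, 0.193], [0.912, -0.396, -0.104, 0.597], [-0.002, 0.249, -0.968, 0.384], [0.0, 0.0, 0.0, 1.0]]
```

View pics/scene0.png

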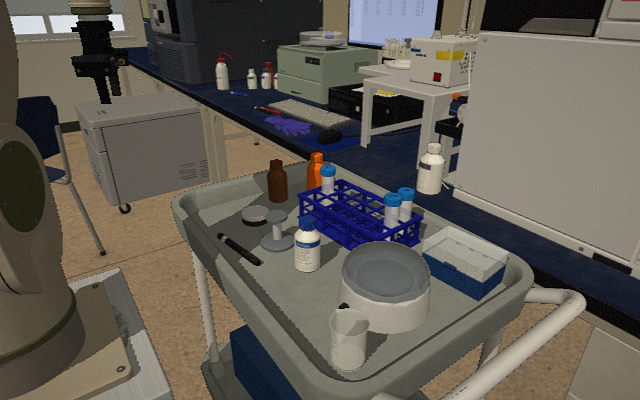

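View pics/top0.png

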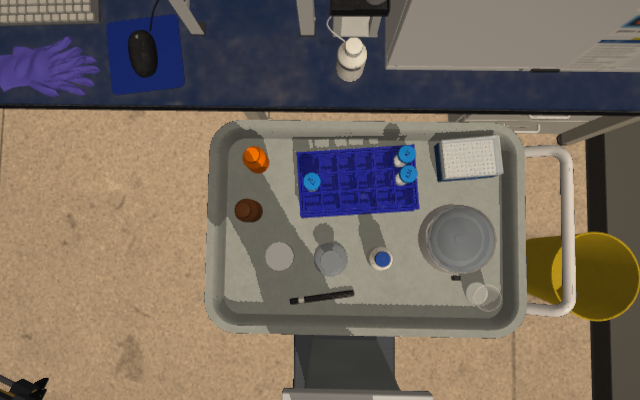

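View pics/wrist0.png

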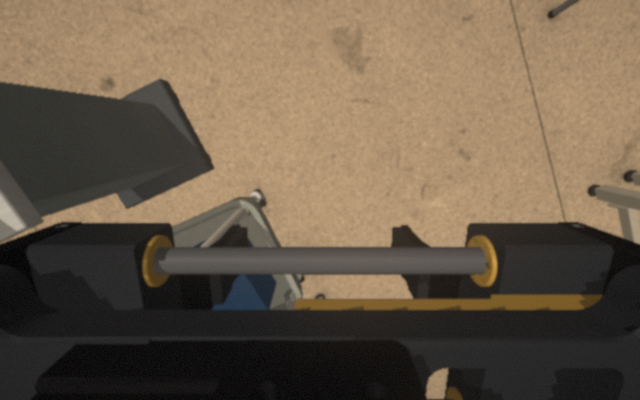

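The top view shows the white bottle with a blue cap at (381,259), the post at (331,260), the flat white case at (279,256), the lone tube at (312,182), and the paired tubes at (407,155) and (408,174).

Possible confusions for the bottle:
- Orange bottle at (255,159): wrong colour.
- Brown bottle at (249,210): wrong colour.
- White bottle at (351,58): stands on the bench, not on the cart.

The other disc near the post is the case at (279,256). I choose the bottle at (381,259), and will check it in a crop.

```bash
cat > h.py <<'E'
import numpy as np,cv2
def load(n):
    z=np.load(f"pics/{n}.npz"); return z["p"],z["d"],z["K"],z["E"]
def ray(K,E,u,v,z):
    d=E[:3,:3]@np.linalg.inv(K)@np.array([u,v,1.]); o=E[:3,3]; return o+d*(z-o[2])/d[2]
def pts(d,K,E):
    v,u=np.mgrid[:400,:640]; c=np.stack([(u-K[0,2])/K[0,0]*d,(v-K[1,2])/K[1,1]*d,d],-1)
    return c@E[:3,:3].T+E[:3,3]
E
python3 - <<'E'
from h import *
p,d,K,E=load("top0"); P=pts(d,K,E)
hsv=cv2.cvtColor(p,cv2.COLOR_BGR2HSV)
for n,(u,v) in dict(bottle=(381,259),post=(331,258),case=(279,256),tube=(312,182),ta=(407,155),tb=(408,174),floor=(360,285),rack=(358,182),bowl=(460,238)).items():
    print(n,np.round(P[v,u],4),hsv[v,u])
cv2.imwrite("pics/crop.png",cv2.resize(p[130:310,235:440],None,fx=3.2,fy=3.2,interpolation=cv2.INTER_CUBIC))
s=load("scene0")[0]; cv2.imwrite("pics/crop2.png",cv2.resize(s[150:290,200:440],None,fx=3.2,fy=3.2,interpolation=cv2.INTER_CUBIC))
E
```

```text
bottle [ 0.4383 -0.0374  0.1002] [111 170 135]
post [0.4361 0.0581 0.0611] [ 30  10 126]
case [0.4359 0.1672 0.0224] [ 19  29 148]
tube [0.5832 0.0972 0.1155] [102 213 184]
ta [ 0.6381 -0.0839  0.1147] [102 204 164]
tb [ 0.6016 -0.0862  0.1133] [102 210 181]
floor [ 3.759e-01 -5.700e-03  1.000e-04] [ 24  33 154]
rack [0.5913 0.0051 0.0568] [119 183 153]
bowl [ 0.4811 -0.1879  0.1024] [ 30   4 115]
```

View pics/crop.png

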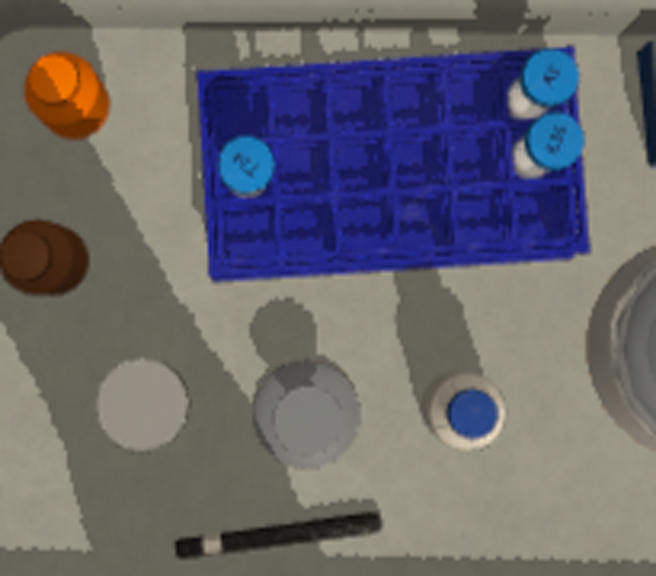

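View pics/crop2.png

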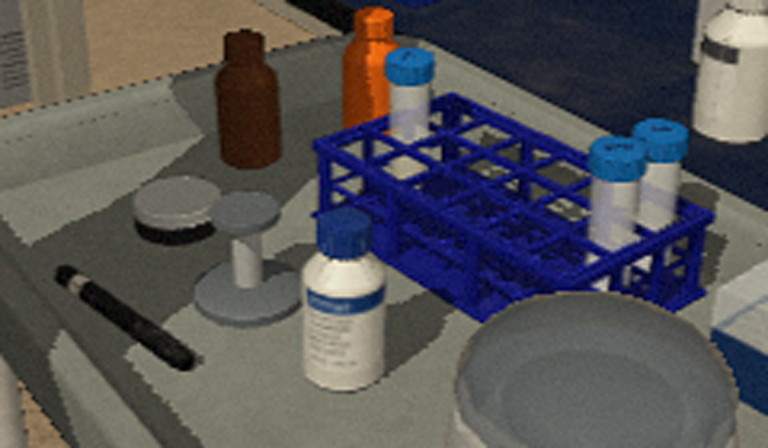

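The crops confirm the choice: white labelled bottle, blue cap at crop (471,413), and the post disc at (310,420). Next I measure the centres.

```bash
cat >> h.py <<'E'
def measure(n):
    p,d,K,E=load(n); P=pts(d,K,E); hsv=cv2.cvtColor(p,cv2.COLOR_BGR2HSV)
    X,Y,Z=P[...,0],P[...,1],P[...,2]; out={}
    def fit(mask,z,name):
        m=(mask).astype(np.uint8)
        k,l,st,c=cv2.connectedComponentsWithStats(m)
        if k<2: return
        i=1+np.argmax(st[1:,4]); cs,_=cv2.findContours((l==i).astype(np.uint8),cv2.RETR_EXTERNAL,cv2.CHAIN_APPROX_NONE)
        q=np.array([ray(K,E,*t[0],z)[:2] for t in cs[0]],np.float32); (cx,cy),rad=cv2.minEnclosingCircle(q)
        w=ray(K,E,*c[i],z)
        print(n,name,"centroid px",c[i].round(1),"world",w.round(4),"encl",round(cx,4),round(cy,4),"r",round(rad,4),"n",st[i,4])
    ok=d>0
    near=lambda x,y,r=.05:(abs(X-x)<r)&(abs(Y-y)<r)&ok
    fit(near(.438,-.037)&(Z>.09),.101,"bottlecap")
    fit(near(.436,.058,.04)&(Z>.05)&(Z<.075),.065,"posttop")
    fit(near(.436,.058,.05)&(Z>.003)&(Z<.08),.006,"postfoot")
    fit(near(.583,.097,.03)&(Z>.105),.117,"tubecap")
    fit(near(.638,-.084,.02)&(Z>.105),.117,"ta"); fit(near(.602,-.086,.02)&(Z>.105),.117,"tb")
    fit(near(.436,.167)&(Z>.012),.024,"case")
    m=(hsv[...,0]>113)&(hsv[...,0]<126)&(hsv[...,1]>120)&near(.59,.005,.2)&(Z>.045)&(Z<.075)
    fit(m,.061,"rack")
    cs,_=cv2.findContours(m.astype(np.uint8),cv2.RETR_EXTERNAL,cv2.CHAIN_APPROX_NONE)
    q=np.array([ray(K,E,*t[0],.061)[:2] for t in np.concatenate([c for c in cs if len(c)>20])],np.float32); print("rack rect",cv2.minAreaRect(q))
E
python3 - <<'E'
from h import *
measure("top0")
p,d,K,E=load("scene0"); P=pts(d,K,E); 
for nm,(x,y,r,a,b) in dict(bottle=(.438,-.037,.05,.086,.098),post=(.436,.058,.04,.055,.075),tube=(.583,.097,.03,.105,.115)).items():
    m=(abs(P[...,0]-x)<r)&(abs(P[...,1]-y)<r)&(P[...,2]>a)&(P[...,2]<b)&(d>0)
    q=P[m]; 
    A=np.c_[2*q[:,:2],np.ones(len(q))]; s=np.linalg.lstsq(A,(q[:,:2]**2).sum(1),rcond=None)[0]
    print(nm,m.sum(),"mean",q.mean(0).round(4),"min/max",q.min(0).round(4),q.max(0).round(4),"circ",s[:2].round(4),np.sqrt(s[2]+s[:2]@s[:2]).round(4))
E
```

```text
top0 bottlecap centroid px [382.5 259.1] world [ 0.4382 -0.0401  0.101 ] encl 0.4383 -0.0401 r 0.0155 n 200
top0 posttop centroid px [330.8 261. ] world [0.4302 0.0584 0.065 ] encl 0.4304 0.058 r 0.0217 n 365
top0 postfoot centroid px [330.5 259.2] world [0.43   0.0584 0.006 ] encl 0.43 0.0575 r 0.0367 n 881
top0 tubecap centroid px [311.6 181.2] world [0.5845 0.0981 0.117 ] encl 0.5843 0.0979 r 0.017 n 242
top0 ta centroid px [406.4 154.1] world [ 0.6393 -0.0824  0.117 ] encl 0.6391 -0.0822 r 0.018 n 256
top0 tb centroid px [408.  173.9] world [ 0.6013 -0.0855  0.117 ] encl 0.6011 -0.0855 r 0.0178 n 263
top0 case centroid px [278.9 256.3] world [0.4354 0.1671 0.024 ] encl 0.4356 0.1673 r 0.0306 n 661
top0 rack centroid px [353.  182.2] world [0.5901 0.0156 0.061 ] encl 0.5942 0.0077 r 0.1357 n 2680
rack rect ((0.5941920280456543, 0.007347807288169861), (0.13229838013648987, 0.24053868651390076), 4.518834114074707)
bottle 101 mean [ 0.4341 -0.0496  0.0921] min/max [ 0.4247 -0.0556  0.0864] [ 0.4535 -0.034   0.0979] circ [ 0.4401 -0.0404] 0.0143
post 241 mean [0.4307 0.0555 0.0652] min/max [0.4109 0.0371 0.0592] [0.454  0.082  0.0678] circ [0.4316 0.0573] 0.0166
tube 61 mean [0.581  0.0886 0.1098] min/max [0.5706 0.0815 0.1051] [0.5988 0.1036 0.115 ] circ [0.587  0.0979] 0.0149
```

```bash
cat >> h.py <<'E'
from scipy.spatial.transform import Rotation as Rn
DOWN=Rn.from_quat([.70710678,.70710678,0,0])
def go(pos,rot=DOWN,quiet=False):
    from bench import r
    s=r.read_state(); R=Rn.from_quat(s["eef_rot"])
    dv=(R.inv()*rot).as_rotvec(degrees=True); dp=R.inv().apply(np.array(pos)-s["ee_pos"])
    print("t",round(s["time"],2),"pos",s["ee_pos"].round(4),"q",s["eef_rot"].round(3),"j",s["joint_positions"].round(2),"F",s["ft_force"].round(2),"w",round(s["width"],4))
    print("turn",dv.round(2),"shift",dp.round(4))
E
python3 -c "
from h import *
go([.438,-.04,.222])"
```

```text
t 0.15 pos [0.2558 0.5699 0.222 ] q [ 0.839  0.543 -0.     0.   ] j [-1.17  0.33 -0.06  1.46  0.02  1.35 -0.09] F [-0.59  0.72  0.43] w 0.087
turn [-1.000e-02  6.000e-02 -2.417e+01] shift [-0.4819  0.416   0.0005]
```

carry_out:
  increments: "0 0 -2.4 -0.0445 0.0385 0 0.087; 0 0 -4.8 -0.089 0.077 0 0.087; 0 0 -7.2 -0.1335 0.1155 0 0.087; 0 0 -9.6 -0.178 0.154 0 0.087; 0 0 -12 -0.2225 0.1925 0 0.087"

```text
time: 0.78
ee_pos: [0.3406, 0.2861, 0.2221]
eef_rot: [0.778, 0.629, -0.0, 0.0]
ft_force: [0.3, 0.9, 0.5]
width: 0.0871
```

```bash
python3 -c "
from h import *
go([.438,-.04,.222])"
```

```text
t 0.78 pos [0.3406 0.2861 0.2221] q [ 0.778  0.629 -0.     0.   ] j [-0.88 -0.07  0.08  1.91  0.01  1.3   0.55] F [0.34 0.85 0.48] w 0.0871
turn [ -0.02   0.05 -12.1 ] shift [-0.2985  0.1636  0.0003]
```

carry_out:
  increments: "0 0 -2.4 -0.05 0.0275 0 0.087; 0 0 -4.8 -0.1 0.055 0 0.087; 0 0 -7.2 -0.15 0.0825 0 0.087; 0 0 -9.6 -0.2 0.11 0 0.087; 0 0 -12.1 -0.25 0.1375 0 0.087"

```text
time: 1.4
ee_pos: [0.4228, 0.011, 0.2223]
eef_rot: [0.707, 0.708, -0.0, 0.0]
ft_force: [1.1, 1.2, -0.2]
width: 0.0869
```

```bash
python3 -c "
from h import *
go([.438,-.04,.16])"
```

```text
t 1.4 pos [0.4228 0.011  0.2223] q [ 0.707  0.708 -0.     0.   ] j [-0.64 -0.16  0.46  1.98  0.07  1.31  1.37] F [ 1.12  1.23 -0.24] w 0.0869
turn [0.   0.02 0.09] shift [-0.051   0.0152  0.0624]
```

carry_out:
  increments: "0 0 0 -0.017 0.005 0.01 0.087; 0 0 0 -0.034 0.010 0.025 0.087; 0 0 0.1 -0.051 0.0155 0.04 0.087; 0 0 0.1 -0.051 0.0155 0.055 0.087; 0 0 0.1 -0.051 0.0155 0.062 0.087"

```text
time: 2.02
ee_pos: [0.4377, -0.0393, 0.1594]
eef_rot: [0.707, 0.707, -0.001, -0.0]
ft_force: [-0.2, 0.4, -0.0]
width: 0.0871
```

Run:
```python
from h import *
from bench import r
go([.438,-.04,.044])
for n in ["wrist","scene"]:
    m=r.camera_model(n); p,d=r.camera(n)
    cv2.imwrite(f"pics/{n}1.png",p); np.savez(f"pics/{n}1.npz",p=p,d=d,K=m["K"],E=m["extrinsics"])
```

```text
t 2.02 pos [ 0.4377 -0.0393  0.1594] q [ 0.707  0.707 -0.001 -0.   ] j [-0.59 -0.06  0.56  2.03  0.04  1.17  1.53] F [-0.16  0.4  -0.03] w 0.0871
turn [-0.07  0.02  0.02] shift [-0.0007  0.0004  0.1154]
```

View pics/wrist1.png

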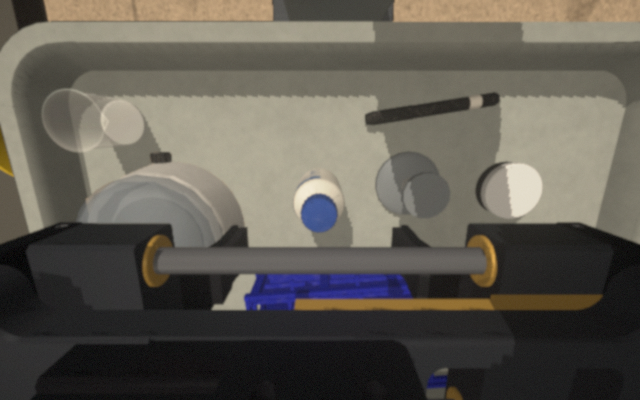

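View pics/scene1.png

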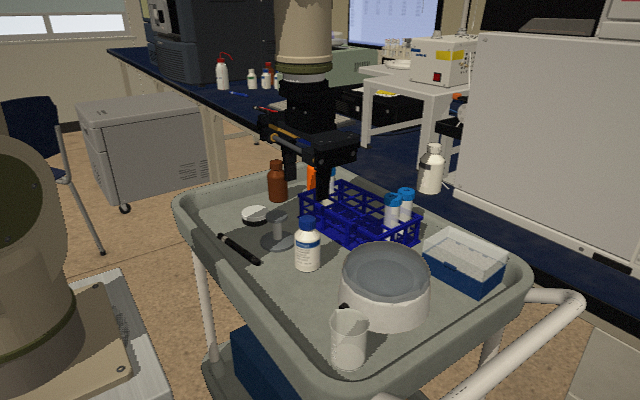

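The wrist view shows the bottle cap at (319,213), centred between the fingers, with the post at (425,195). In the scene view the gripper hangs over the bottle. I'll check the offset with a ray.

Run:
```python
from h import *
p,d,K,E=load("wrist1"); hsv=cv2.cvtColor(p,cv2.COLOR_BGR2HSV)
m=((hsv[...,0]>105)&(hsv[...,0]<118)&(hsv[...,1]>120)).astype(np.uint8); m[:185]=0;m[240:]=0;m[:,:290]=0;m[:,350:]=0
c=cv2.connectedComponentsWithStats(m); i=1+np.argmax(c[2][1:,4]); print(c[2][i],c[3][i],ray(K,E,*c[3][i],.097))
for u,v in [(425,195),(319,205)]: print(ray(K,E,u,v,.065), pts(d,K,E)[v,u])
```

```text
[302 197  34  34 883] [318.64779162 213.57191393] [ 0.43796074 -0.04141085  0.097     ]
[0.42984989 0.05639246 0.065     ] [0.42978267 0.05628479 0.0652853 ]
[ 0.43940736 -0.04121555  0.065     ] [ 0.42960363 -0.04110549  0.10093008]
```

carry_out:
  increments: "0 0 0 -0.001 0 0.03 0.087; 0 0 0 -0.001 0 0.06 0.087; 0 0 0 -0.001 0 0.09 0.087; 0 0 0 -0.001 0 0.108 0.087; 0 0 0 -0.001 0 0.115 0.087"

```text
time: 2.75
ee_pos: [0.4374, -0.0397, 0.0443]
eef_rot: [0.706, 0.708, -0.001, -0.001]
ft_force: [-0.1, 0.1, -0.3]
width: 0.087
```

carry_out:
  increments: "0 0 0 0 0 0 0.06; 0 0 0 0 0 0 0.045; 0 0 0 0 0 0 0.04; 0 0 0 0 0 0 0.04; 0 0 0 0 0 0 0.04"
  squeeze: 15

```text
time: 3.38
ee_pos: [0.4375, -0.0397, 0.0445]
eef_rot: [0.706, 0.708, -0.001, -0.0]
ft_force: [1.2, 0.5, 1.2]
width: 0.0469
```

Run:
```python
from h import *
from bench import r
go([.438,-.04,.135])
for n in ["scene"]:
    m=r.camera_model(n); p,d=r.camera(n)
    cv2.imwrite(f"pics/{n}2.png",p[130:330,180:460])
```

```text
t 3.38 pos [ 0.4375 -0.0397  0.0445] q [ 0.706  0.708 -0.001 -0.   ] j [-0.56  0.12  0.58  2.15 -0.09  0.89  1.64] F [1.22 0.46 1.24] w 0.0469
turn [-0.11  0.03  0.1 ] shift [-0.0003  0.0003 -0.0905]
```

View pics/scene2.png

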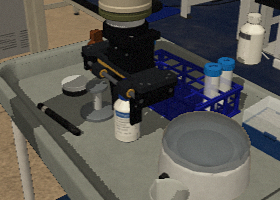

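The bottle is held: the fingers stopped at 47 mm, with the jaws either side of it. Now I lift.

carry_out:
  increments: "0 0 0 0 0 -0.015 0.04; 0 0 0 0 0 -0.035 0.04; 0 0 0 0 0 -0.055 0.04; 0 0 0 0 0 -0.075 0.04; 0 0 0 0 0 -0.085 0.04"
  squeeze: 20

```text
time: 4.05
ee_pos: [0.4382, -0.0398, 0.131]
eef_rot: [0.707, 0.708, -0.0, -0.0]
ft_force: [0.7, -0.0, -0.9]
width: 0.0465
```

Run:
```python
from h import *
go([.4294,.0583,.130])
```

```text
t 4.05 pos [ 0.4382 -0.0398  0.131 ] q [ 0.707  0.708 -0.    -0.   ] j [-0.59 -0.03  0.58  2.07  0.02  1.1   1.55] F [ 0.66 -0.05 -0.85] w 0.0465
turn [-0.   -0.    0.09] shift [ 0.0981 -0.0087  0.0011]
```

carry_out:
  increments: "0 0 0 0.02 -0.002 0 0.04; 0 0 0 0.045 -0.004 0 0.04; 0 0 0 0.07 -0.006 0 0.04; 0 0 0 0.09 -0.008 0 0.04; 0 0 0 0.098 -0.0085 0 0.04"

```text
time: 4.68
ee_pos: [0.4293, 0.0591, 0.1311]
eef_rot: [0.706, 0.708, -0.0, -0.0]
ft_force: [-0.4, -0.8, -1.5]
width: 0.0465
```

Run:
```python
from h import *
from bench import r
go([.4294,.0583,.110])
for n in ["scene","wrist","top"]:
    m=r.camera_model(n); p,d=r.camera(n)
    np.savez(f"pics/{n}3.npz",p=p,d=d,K=m["K"],E=m["extrinsics"])
    if n=="scene": p=cv2.resize(p[130:300,180:440],None,fx=3,fy=3)
    cv2.imwrite(f"pics/{n}3.png",p)
```

```text
t 4.67 pos [0.4293 0.0591 0.1311] q [ 0.706  0.708 -0.    -0.   ] j [-0.7  -0.04  0.46  2.08  0.02  1.1   1.32] F [-0.39 -0.82 -1.46] w 0.0465
turn [-0.01  0.01  0.17] shift [-0.0008  0.0001  0.0211]
```

View pics/scene3.png

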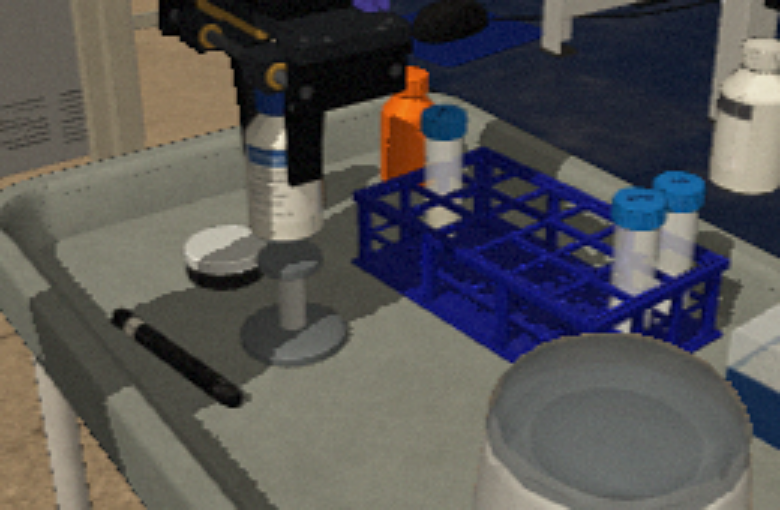

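View pics/wrist3.png

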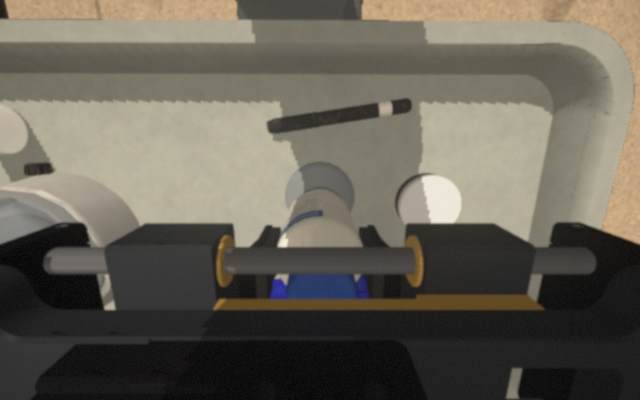

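The scene crop shows the bottle held upright over the post, with its base at about (285,235) and the disc at (289,260). I'll check the alignment from scene depth.

Run:
```python
from h import *
from scipy.optimize import least_squares
def cfit(n,x,y,w,a,b,rad,sat=True):
    p,d,K,E=load(n);P=pts(d,K,E);hsv=cv2.cvtColor(p,cv2.COLOR_BGR2HSV)
    m=(abs(P[...,0]-x)<w)&(abs(P[...,1]-y)<w)&(P[...,2]>a)&(P[...,2]<b)&(d>0)&(hsv[...,2]>90)
    q=P[m]
    s=least_squares(lambda c:np.hypot(q[:,0]-c[0],q[:,1]-c[1])-rad,[x,y],loss="soft_l1",f_scale=.002)
    print(n,a,b,len(q),s.x.round(4),"zmin",q[:,2].min().round(4))
cfit("scene0",.438,-.04,.04,.012,.06,.024)
cfit("scene3",.43,.058,.04,.092,.112,.024)
p,d,K,E=load("scene3");P=pts(d,K,E)
```

```text
scene0 0.012 0.06 540 [ 0.4397 -0.0404] zmin 0.012
scene3 0.092 0.112 233 [0.431  0.0585] zmin 0.092
```

carry_out:
  increments: "0 0 0 -0.0005 0 0.006 0.04; 0 0 0 -0.0005 0 0.012 0.04; 0 0 0 -0.0005 0 0.017 0.04; 0 0 0 -0.0005 0 0.0195 0.04; 0 0 0 -0.0005 0 0.0205 0.04"

```text
time: 5.45
ee_pos: [0.4295, 0.0573, 0.1104]
eef_rot: [0.707, 0.708, -0.0, 0.0]
ft_force: [0.3, 1.1, -1.4]
width: 0.0469
```

```bash
python3 -c "
from h import *
go([.4294,.0583,.109])"
```

```text
t 5.45 pos [0.4295 0.0573 0.1104] q [ 0.707  0.708 -0.     0.   ] j [-0.7  -0.01  0.46  2.1   0.    1.05  1.34] F [ 0.28  1.14 -1.36] w 0.0469
turn [-0.02  0.02  0.09] shift [ 0.001  -0.0001  0.0014]
```

carry_out:
  increments: "0 0 0 0.0005 0 0.0005 0.04; 0 0 0 0.0005 0 0.001 0.04; 0 0 0 0.0005 0 0.0015 0.04; 0 0 0 0.0005 0 0.0015 0.04; 0 0 0 0.0005 0 0.0015 0.04"

```text
time: 6.08
ee_pos: [0.4298, 0.0578, 0.1094]
eef_rot: [0.707, 0.708, 0.0, 0.0]
ft_force: [-1.4, -0.2, 5.0]
width: 0.0463
```

Contact: the force reads +5 N upward. Now I open gently.

carry_out:
  increments: "0 0 0 0 0 0 0.049; 0 0 0 0 0 0 0.052; 0 0 0 0 0 0 0.058; 0 0 0 0 0 0 0.066; 0 0 0 0 0 0 0.075"

```text
time: 6.7
ee_pos: [0.4298, 0.0578, 0.1094]
eef_rot: [0.707, 0.708, 0.0, 0.0]
ft_force: [-0.7, 0.1, -0.8]
width: 0.0687
```

Run:
```python
from h import *
from bench import r
go([.4294,.0583,.200])
for n in ["scene"]:
    m=r.camera_model(n); p,d=r.camera(n)
    np.savez(f"pics/{n}4.npz",p=p,d=d,K=m["K"],E=m["extrinsics"])
    if n=="scene": p=cv2.resize(p[130:300,180:440],None,fx=3,fy=3)
    cv2.imwrite(f"pics/{n}4.png",p)
```

```text
t 6.7 pos [0.4298 0.0578 0.1094] q [0.707 0.708 0.    0.   ] j [-0.7  -0.01  0.46  2.1   0.    1.05  1.34] F [-0.75  0.05 -0.84] w 0.0687
turn [0.02 0.   0.09] shift [ 0.0005 -0.0004 -0.0906]
```

View pics/scene4.png

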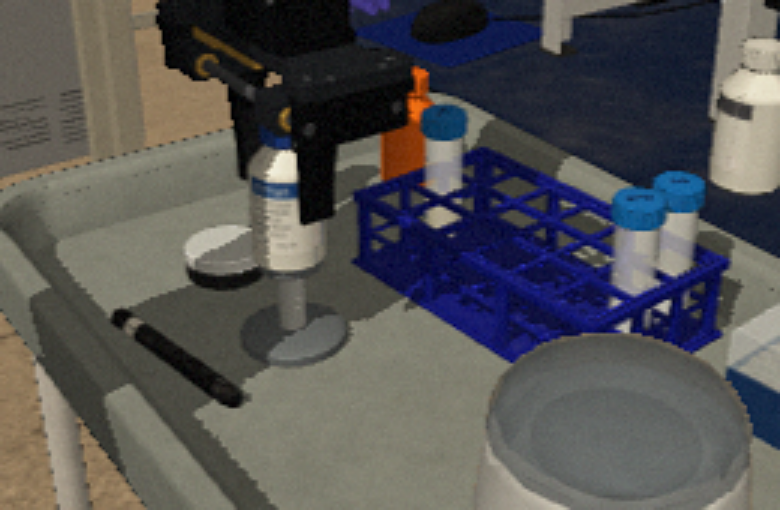

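The bottle stands upright on the post, base at (290,268), and the fingers are clear of it. I'll open fully and rise straight up, past the bottle top at 0.166.

carry_out:
  increments: "0 0 0 0 0 0 0.087; 0 0 0 0 0 -0.02 0.087; 0 0 0 0 0 -0.05 0.087; 0 0 0 0 0 -0.08 0.087; 0 0 0 0 0 -0.11 0.087"

```text
time: 7.38
ee_pos: [0.4297, 0.0578, 0.2204]
eef_rot: [0.707, 0.708, 0.0, 0.0]
ft_force: [0.7, -0.1, -0.3]
width: 0.0871
```

Run:
```python
from h import *
from bench import r
go([.5845,.098,.215])
```

```text
t 7.38 pos [0.4297 0.0578 0.2204] q [0.707 0.708 0.    0.   ] j [-0.71 -0.13  0.44  1.96  0.06  1.3   1.28] F [ 0.75 -0.08 -0.28] w 0.0871
turn [ 0.02 -0.    0.08] shift [0.04   0.1548 0.0055]
```

carry_out:
  increments: "0 0 0 0.01 0.035 0 0.087; 0 0 0 0.02 0.075 0 0.087; 0 0 0 0.03 0.115 0 0.087; 0 0 0 0.04 0.148 0.005 0.087; 0 0 0 0.04 0.155 0.01 0.087"

```text
time: 8.0
ee_pos: [0.5857, 0.0988, 0.2094]
eef_rot: [0.706, 0.708, -0.001, 0.0]
ft_force: [-0.4, -0.7, 0.2]
width: 0.0872
```

Run:
```python
from h import *
from bench import r
go([.5845,.098,.067])
for n in ["wrist","top","scene"]:
    m=r.camera_model(n); p,d=r.camera(n)
    np.savez(f"pics/{n}5.npz",p=p,d=d,K=m["K"],E=m["extrinsics"]); cv2.imwrite(f"pics/{n}5.png",p)
p,d,K,E=load("scene5");P=pts(d,K,E)
m=(abs(P[...,0]-.43)<.03)&(abs(P[...,1]-.058)<.03)&(P[...,2]>.08)&(P[...,2]<.12)&(d>0); print(P[m].mean(0))
p,d,K,E=load("top5");P=pts(d,K,E)
m=(abs(P[...,0]-.43)<.03)&(abs(P[...,1]-.058)<.03)&(P[...,2]>.16)&(P[...,2]<.18)&(d>0); print("cap top",P[m].mean(0),m.sum())
```

```text
t 8.0 pos [0.5857 0.0988 0.2094] q [ 0.706  0.708 -0.001  0.   ] j [-0.66  0.29  0.51  1.59 -0.14  1.3   1.44] F [-0.4  -0.69  0.22] w 0.0872
turn [-0.02  0.07  0.14] shift [-0.0006 -0.0012  0.1424]
[0.4227478  0.04058387 0.1001613 ]
cap top [nan nan nan] 0<stdin>:10: RuntimeWarning: Mean of empty slice.
  ret = um.true_divide(
```

View pics/wrist5.png

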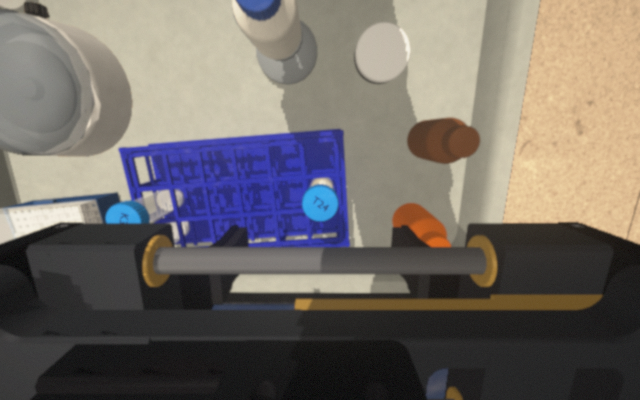

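View pics/top5.png

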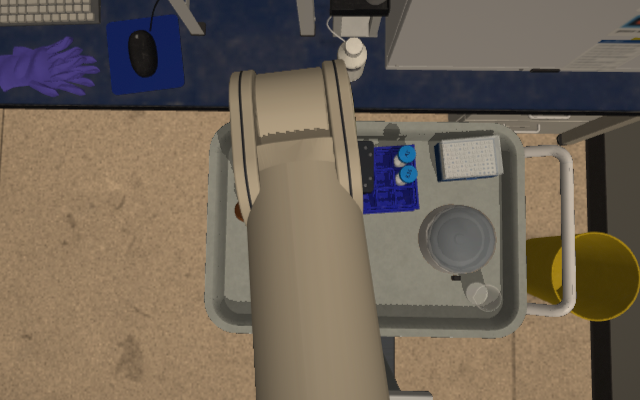

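View pics/scene5.png

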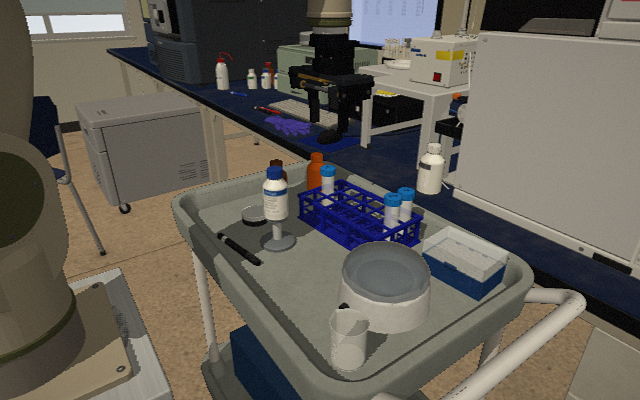

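The bottle stands alone on the post, scene pixel (275,195). In the wrist view the sample tube cap (T24) is at (320,203), between the fingers, and the orange bottle is at (420,225) on the right. I'll refine the tube position.

Run:
```python
from h import *
from scipy.optimize import least_squares
p,d,K,E=load("wrist5"); hsv=cv2.cvtColor(p,cv2.COLOR_BGR2HSV); P=pts(d,K,E)
m=((hsv[...,0]>95)&(hsv[...,0]<108)&(hsv[...,1]>120)&(P[...,2]>.1)).astype(np.uint8); m[:,:290]=0;m[:,350:]=0;m[240:]=0
c=cv2.connectedComponentsWithStats(m); i=1+np.argmax(c[2][1:,4]); print(c[2][i],c[3][i],ray(K,E,*c[3][i],.114))
m=(hsv[...,0]<14)&(hsv[...,1]>180)&(hsv[...,2]>150)&(d>0)&(P[...,2]>.03); print("orange",P[m].min(0),P[m].max(0))
p,d,K,E=load("scene5");P=pts(d,K,E);hsv=cv2.cvtColor(p,cv2.COLOR_BGR2HSV)
for a,b in [(.075,.095),(.1,.125)]:
    m=(abs(P[...,0]-.43)<.04)&(abs(P[...,1]-.058)<.04)&(P[...,2]>a)&(P[...,2]<b)&(d>0); q=P[m]
    s=least_squares(lambda c:np.hypot(q[:,0]-c[0],q[:,1]-c[1])-.024,[.43,.058],loss="soft_l1",f_scale=.002); print("bottle",s.x)
```

```text
[ 302  185   36   37 1036] [319.91988417 202.67760618] [0.58549159 0.09761808 0.114     ]
orange [0.61425161 0.19550932 0.03028596] [0.63616501 0.23723293 0.10250726]
bottle [0.43164017 0.05729171]
bottle [0.43216221 0.05739791]
```

carry_out:
  increments: "0 0 0 -0.001 -0.0005 0.02 0.065; 0 0 0 -0.001 -0.0005 0.05 0.06; 0 0 0 -0.001 -0.0005 0.07 0.06; 0 0 0 -0.001 -0.0005 0.08 0.06; 0 0 0 -0.001 -0.0005 0.08 0.06"

```text
time: 8.78
ee_pos: [0.5831, 0.0962, 0.1302]
eef_rot: [0.707, 0.707, -0.001, -0.0]
ft_force: [-0.5, -0.4, 0.2]
width: 0.0603
```

Run:
```python
from h import *
go([.585,.098,.068])
```

```text
t 8.78 pos [0.5831 0.0962 0.1302] q [ 0.707  0.707 -0.001 -0.   ] j [-0.64  0.35  0.49  1.69 -0.18  1.15  1.47] F [-0.5  -0.4   0.24] w 0.0603
turn [-0.06  0.03  0.04] shift [0.0018 0.002  0.0622]
```

carry_out:
  increments: "0 0 0 0.0018 0.002 0.015 0.06; 0 0 0 0.0018 0.002 0.03 0.06; 0 0 0 0.0018 0.002 0.045 0.06; 0 0 0 0.0018 0.002 0.057 0.06; 0 0 0 0.0018 0.002 0.062 0.06"

```text
time: 9.4
ee_pos: [0.5846, 0.0978, 0.0671]
eef_rot: [0.707, 0.707, -0.001, -0.0]
ft_force: [0.6, -1.2, 0.0]
width: 0.0598
```

Run:
```python
from h import *
go([.585,.098,.068])
```

```text
t 9.4 pos [0.5846 0.0978 0.0671] q [ 0.707  0.707 -0.001 -0.   ] j [-0.62  0.42  0.47  1.74 -0.22  1.03  1.5 ] F [ 0.6  -1.24  0.01] w 0.0598
turn [-0.13  0.06  0.03] shift [ 0.0002  0.0004 -0.0009]
```

carry_out:
  increments: "0 0 0 0 0 0 0.045; 0 0 0 0 0 0 0.03; 0 0 0 0 0 0 0.02; 0 0 0 0 0 0 0.02; 0 0 0 0 0 0 0.02"
  squeeze: 15

```text
time: 10.02
ee_pos: [0.5848, 0.0981, 0.0674]
eef_rot: [0.707, 0.707, -0.001, -0.0]
ft_force: [-0.3, 0.7, 1.3]
width: 0.0339
```

Run:
```python
from h import *
from bench import r
go([.585,.098,.068])
for n in ["scene"]:
    m=r.camera_model(n); p,d=r.camera(n)
    np.savez(f"pics/{n}6.npz",p=p,d=d,K=m["K"],E=m["extrinsics"])
    cv2.imwrite(f"pics/{n}6.png",cv2.resize(p[130:300,180:440],None,fx=3,fy=3))
```

```text
t 10.03 pos [0.5848 0.0981 0.0674] q [ 0.707  0.707 -0.001 -0.   ] j [-0.62  0.42  0.47  1.74 -0.22  1.03  1.5 ] F [-0.33  0.71  1.29] w 0.0339
turn [-0.1   0.03  0.04] shift [-0.0001  0.0002 -0.0006]
```

View pics/scene6.png

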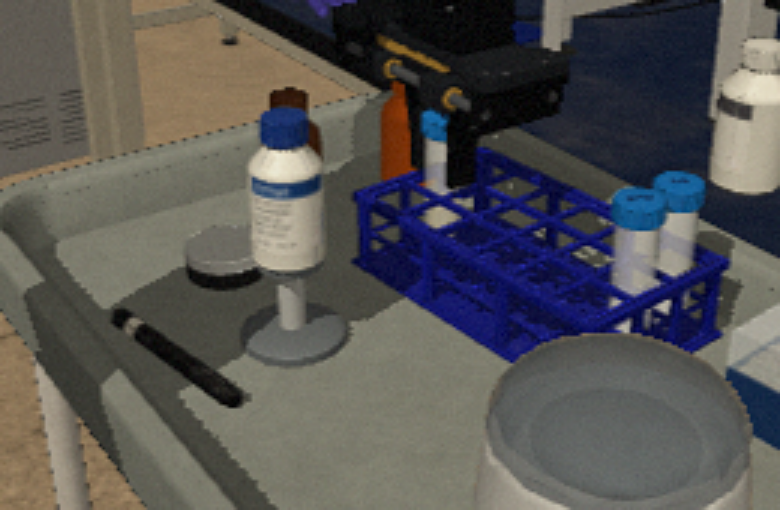

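The fingers stopped at 33.9 mm, so the pads' top edge has caught the 34 mm cap rather than the 29 mm body. I'll open, rise 24 mm and take the cap squarely. The scene crop shows the tube still upright in its hole at (435,170).

carry_out:
  increments: "0 0 0 0 0 0 0.05; 0 0 0 0 0 0 0.055; 0 0 0 0 0 -0.01 0.055; 0 0 0 0 0 -0.02 0.055; 0 0 0 0 0 -0.0225 0.055"

```text
time: 10.7
ee_pos: [0.5855, 0.0981, 0.0912]
eef_rot: [0.707, 0.707, -0.0, -0.0]
ft_force: [0.7, 0.2, -0.1]
width: 0.0547
```

carry_out:
  increments: "0 0 0 0 0 0 0.045; 0 0 0 0 0 0 0.035; 0 0 0 0 0 0 0.025; 0 0 0 0 0 0 0.025; 0 0 0 0 0 0 0.025"
  squeeze: 25

```text
time: 11.32
ee_pos: [0.5853, 0.0982, 0.091]
eef_rot: [0.707, 0.707, -0.0, -0.0]
ft_force: [0.2, 1.7, -0.6]
width: 0.0336
```

Run:
```python
from h import *
from bench import r
go([.585,.098,.2])
for n in ["scene"]:
    m=r.camera_model(n); p,d=r.camera(n)
    cv2.imwrite(f"pics/{n}7.png",cv2.resize(p[130:300,180:440],None,fx=3,fy=3))
```

```text
t 11.32 pos [0.5853 0.0982 0.091 ] q [ 0.707  0.707 -0.    -0.   ] j [-0.63  0.39  0.48  1.72 -0.2   1.07  1.48] F [ 0.21  1.69 -0.56] w 0.0336
turn [-0.02  0.    0.04] shift [-0.0002 -0.0004 -0.109 ]
```

View pics/scene7.png

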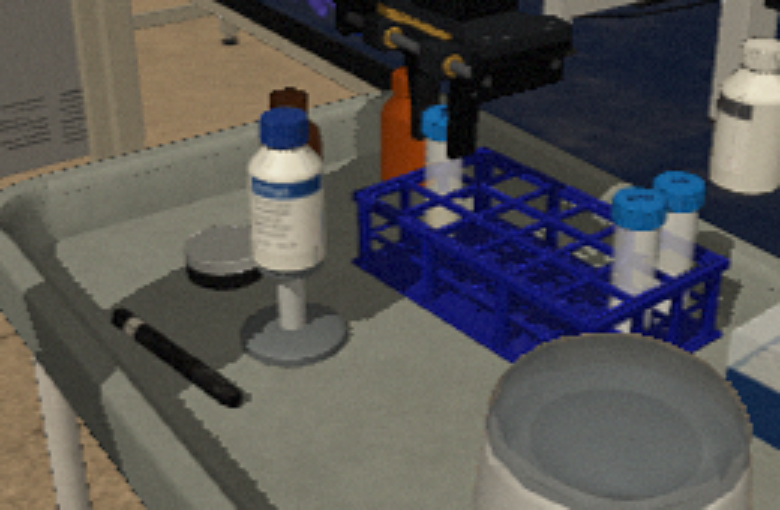

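The fingers hold the cap over its whole height. I lift straight up.

carry_out:
  increments: "0 0 0 0 0 -0.015 0.025; 0 0 0 0 0 -0.035 0.025; 0 0 0 0 0 -0.06 0.025; 0 0 0 0 0 -0.085 0.025; 0 0 0 0 0 -0.105 0.025"

```text
time: 12.0
ee_pos: [0.5858, 0.098, 0.1983]
eef_rot: [0.707, 0.707, 0.001, 0.0]
ft_force: [0.1, 0.7, 0.1]
width: 0.0336
```

carry_out:
  increments: "0 0 0 0 0 -0.02 0.025; 0 0 0 0 0 -0.045 0.025; 0 0 0 0 0 -0.07 0.025; 0 0 0 0 0 -0.09 0.025; 0 0 0 0 0 -0.1 0.025"

```text
time: 12.62
ee_pos: [0.586, 0.0977, 0.3004]
eef_rot: [0.707, 0.707, 0.002, 0.001]
ft_force: [-0.1, 0.2, -0.4]
width: 0.0337
```

Run:
```python
from h import *
from bench import r
go([.585,.098,.3])
for n in ["scene"]:
    m=r.camera_model(n); p,d=r.camera(n)
    cv2.imwrite(f"pics/{n}8.png",p)
```

```text
t 12.62 pos [0.586  0.0977 0.3004] q [0.707 0.707 0.002 0.001] j [-0.67  0.24  0.52  1.45 -0.12  1.48  1.42] F [-0.06  0.19 -0.4 ] w 0.0337
turn [ 0.2  -0.05 -0.  ] shift [ 0.0003 -0.001   0.0004]
```

View pics/scene8.png

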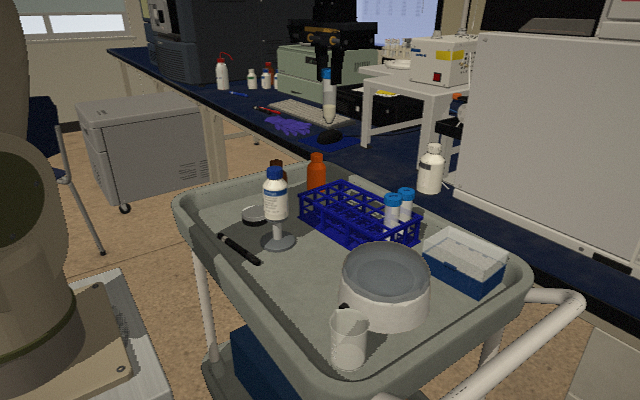

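The tube is held vertically at (328,95), clear of the rack, and the bottle is undisturbed at (275,195). Now I tilt in two halves while shifting back towards the bottle.

carry_out:
  increments: "-4 0 0 -0.001 -0.007 0 0.025; -9 0 0 -0.003 -0.015 0.003 0.025; -14 0 0 -0.004 -0.025 0.007 0.025; -19 0 0 -0.005 -0.035 0.011 0.025; -22 0 0 -0.006 -0.04 0.015 0.025"

```text
time: 13.3
ee_pos: [0.5451, 0.0918, 0.2853]
eef_rot: [0.694, 0.694, 0.138, 0.136]
ft_force: [0.2, 0.4, -1.0]
width: 0.0339
```

Run:
```python
from h import *
go([.504,.085,.265],DOWN*Rn.from_euler("x",-45,degrees=True))
```

```text
t 13.3 pos [0.5451 0.0918 0.2853] q [0.694 0.694 0.138 0.136] j [-0.79 -0.18  0.41  1.92  0.24  1.04  1.11] F [ 0.22  0.42 -1.04] w 0.0339
turn [-2.267e+01 -1.100e-01 -1.000e-02] shift [-0.0068 -0.0457  0.0031]
```

carry_out:
  increments: "-3 0 0 0 0 0 0.025; -7 0 0 -0.002 -0.003 0 0.025; -12 0 0 -0.004 -0.006 0 0.025; -17 0 0 -0.006 -0.008 0 0.025; -20 0 0 -0.006 -0.01 0 0.025"

```text
time: 13.92
ee_pos: [0.535, 0.0855, 0.2806]
eef_rot: [0.659, 0.659, 0.256, 0.255]
ft_force: [0.8, -0.5, 0.3]
width: 0.0334
```

Run:
```python
from h import *
from bench import r
go([.504,.085,.265],DOWN*Rn.from_euler("x",-45,degrees=True))
for n in ["scene"]:
    m=r.camera_model(n); p,d=r.camera(n)
    np.savez("pics/scene9.npz",p=p,d=d,K=m["K"],E=m["extrinsics"]);cv2.imwrite(f"pics/{n}9.png",p)
```

```text
t 13.93 pos [0.535  0.0855 0.2806] q [0.659 0.659 0.256 0.255] j [-0.68 -0.41  0.2   2.24  0.62  0.71  0.75] F [ 0.83 -0.5   0.32] w 0.0334
turn [-2.6  -0.11 -0.02] shift [-0.0005 -0.0334 -0.0094]
```

View pics/scene9.png

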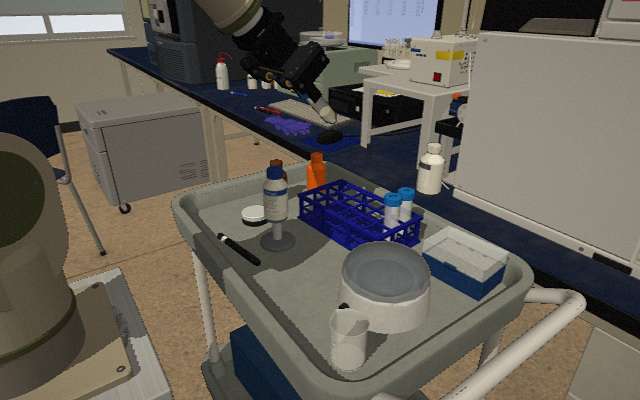

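The tube is tilted, its lower end at (328,118) and its cap end between the fingers; the bottle is undisturbed. I'll measure the tube's own axis and plan a last shift closer and lower.

```bash
cat >> h.py <<'E'
def tube(n):
    from bench import r
    s=r.read_state(); R=Rn.from_quat(s["eef_rot"]); c=s["ee_pos"]+R.apply([0,0,.029])
    p,d,K,E=load(n);P=pts(d,K,E);hsv=cv2.cvtColor(p,cv2.COLOR_BGR2HSV)
    L=R.inv().apply((P-s["ee_pos"]).reshape(-1,3)).reshape(P.shape)
    m=(d>0)&(abs(L[...,0])<.03)&(abs(L[...,1])<.04)&(L[...,2]>.008)&(L[...,2]<.1)
    q=P[m]; l=L[m]
    # pixel axis -> per-slice mean of visible surface, line fit in tool frame
    b=[(a,l[(l[:,2]>=a)&(l[:,2]<a+.01)]) for a in np.arange(.01,.09,.01)]
    for a,x in b:
        if len(x)>4: print(round(a,2),len(x),"mean",x.mean(0).round(4))
    print("tool tilt",np.degrees(np.arccos(-R.apply([0,0,1])[2])).round(1),"tube centre",c.round(4),"dist",np.hypot(*(c[:2]-[.431,.058])).round(4))
E
python3 - <<'E'
from h import *
tube("scene9")
go([.516,.07,.245],DOWN*Rn.from_euler("x",-42,degrees=True))
E
```

```text
0.01 61 mean [-0.0099  0.0016  0.0148]
0.02 61 mean [-0.0082  0.0015  0.0251]
0.03 57 mean [-0.0081  0.0018  0.0348]
0.04 60 mean [-0.0078  0.0025  0.045 ]
0.05 55 mean [-0.007   0.0019  0.0552]
0.06 50 mean [-0.0063  0.0025  0.0649]
0.07 21 mean [-0.0049  0.004   0.0751]
tool tilt 42.4 tube centre [0.5539 0.0855 0.2583] dist 0.126
t 13.97 pos [0.5344 0.0855 0.2797] q [0.659 0.659 0.256 0.255] j [-0.68 -0.41  0.2   2.24  0.62  0.71  0.74] F [ 0.2   0.33 -2.16] w 0.0333
turn [ 0.44 -0.09  0.01] shift [-0.0155 -0.0369  0.0132]
```

carry_out:
  increments: "0 0 0 -0.003 -0.007 0.003 0.025; 0 0 0 -0.006 -0.015 0.006 0.025; 0 0 0 -0.010 -0.024 0.009 0.025; 0 0 0 -0.013 -0.032 0.012 0.025; 0 0 0 -0.015 -0.036 0.013 0.025"

```text
time: 14.6
ee_pos: [0.5162, 0.0702, 0.245]
eef_rot: [0.659, 0.659, 0.256, 0.255]
ft_force: [-0.5, -1.1, -0.9]
width: 0.0336
```

carry_out:
  increments: "0 0 0 0 0 0 0.025; 0 0 0 0 0 0 0.025; 0 0 0 0 0 0 0.025; 0 0 0 0 0 0 0.025; 0 0 0 0 0 0 0.025"

```text
time: 15.22
ee_pos: [0.5163, 0.0702, 0.2451]
eef_rot: [0.659, 0.66, 0.256, 0.255]
ft_force: [0.6, -0.1, -0.3]
width: 0.0339
```

Run:
```python
from h import *
from bench import r
for n in ["scene","wrist"]:
    m=r.camera_model(n); p,d=r.camera(n)
    np.savez(f"pics/{n}10.npz",p=p,d=d,K=m["K"],E=m["extrinsics"]);cv2.imwrite(f"pics/{n}10.png",p)
tube("scene10")
go([.516,.07,.245],DOWN*Rn.from_euler("x",-42,degrees=True))
p,d,K,E=load("scene10");P=pts(d,K,E)
from scipy.optimize import least_squares
for a,b in [(.072,.09),(.1,.125)]:
    m=(abs(P[...,0]-.43)<.04)&(abs(P[...,1]-.058)<.04)&(P[...,2]>a)&(P[...,2]<b)&(d>0); q=P[m]
    s=least_squares(lambda c:np.hypot(q[:,0]-c[0],q[:,1]-c[1])-.024,[.43,.058],loss="soft_l1",f_scale=.002); print("bottle",s.x.round(4))
print(r.read_state()["joint_vel"].round(3))
```

```text
0.01 60 mean [-0.0096  0.0012  0.0147]
0.02 63 mean [-0.0086  0.0008  0.0249]
0.03 53 mean [-0.0084  0.0013  0.0347]
0.04 56 mean [-0.0081  0.002   0.0445]
0.05 54 mean [-0.0072  0.0021  0.055 ]
0.06 49 mean [-0.0071  0.0023  0.0646]
0.07 20 mean [-0.0045  0.0022  0.075 ]
tool tilt 42.4 tube centre [0.5358 0.0702 0.2237] dist 0.1055
t 15.32 pos [0.5163 0.0702 0.2451] q [0.659 0.659 0.256 0.255] j [-0.65 -0.44  0.19  2.33  0.65  0.65  0.72] F [ 0.37  1.08 -1.58] w 0.0338
turn [ 0.4  -0.07  0.01] shift [-0.0002 -0.0002 -0.0001]
bottle [0.4315 0.0574]
bottle [0.4321 0.0574]
[ 0.001 -0.    -0.     0.002  0.001  0.    -0.001]
```

View pics/scene10.png

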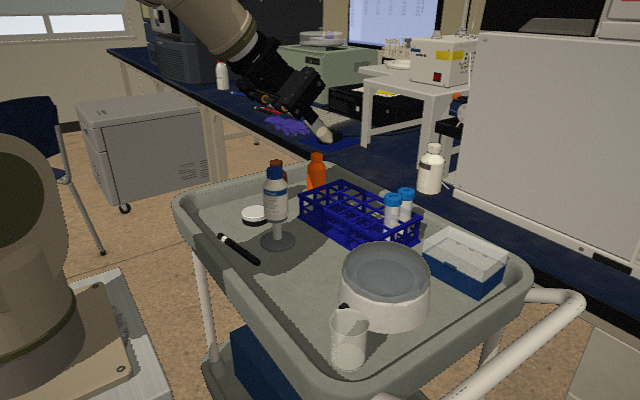

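View pics/wrist10.png

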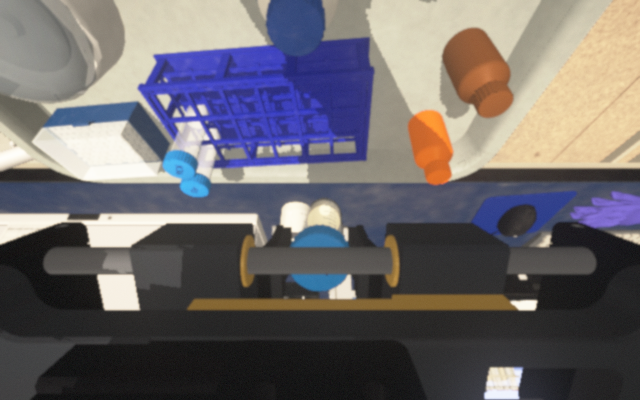

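The tube is held at about 42°, its cap between the pads at (320,255) in the wrist view, and the bottle stands free and upright (scene 275,195). The arm is still, so I hand in.

```bash
python3 -c "
from bench import r
print(r.close_job()); s=r.read_state(); print(s['time'],s['ee_pos'],s['width'])"
```

```text
the job is handed in; nothing more can be done
None
the job is handed in; nothing more can be done
```

The job is done and handed in at about 15 s. The close call gave no verdict, so success rests on my last checks.

**What I did**
- I placed the white bottle on the viewing post and let go of it.
- I then lifted the lone tube out of the rack by its cap, tilted it and held it beside the bottle.
- The first grip on the tube caught only the edge of the cap (opening 33.9 mm). I reopened, rose about 23 mm and gripped the whole cap.

**Last checks**
- **Bottle:** its fitted axis was at (0.432, 0.057) and the post at (0.430, 0.058). That is about 2 mm off centre, with fits at two heights agreeing, so it stood upright.
- **Tube:** tool tilt was 42°, and the tube lay within about 2° of the tool axis. Its centre, worked out from the tool pose, was about 0.22 m up and 105 mm sideways from the bottle.
- **Grip and motion:** the opening was steady at 34 mm and the arm was at rest. The pictures showed nothing touching the tube but the fingers.
- **Other objects:** the round case and the other tubes looked unmoved in the last pictures. I did not measure their positions again.

None of the checks failed. The cameras disagreed by up to about 2 mm, which is within their calibration.

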